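Fetch the spare eyepiece from the parts bin

ROBOT

A 6-joint arm with a two-finger parallel gripper is mounted at the origin on a cart in front of the work surface, level with it; the furniture and walls round the work are solid. World frame = base frame: x ahead of the robot, y to its left, z up, the work surface at z = 0. Lengths are in m, angles in rad, forces in N, time in s.
With the tool pointing down it reaches from about 0.35 to 0.975 m from the base axis. Payload 4.9 kg.
Tool frame: the origin (TCP) lies at the very end of the fingers, on their centre line; the grasp point (between the pads) lies 19 mm behind it; z points along the fingers, y is the direction in which the jaws open and shut (so a half turn about z gives the same grasp; the last joint's range is limited). The gripper opens to 85 mm and grips with 20 to 120 N. Pads are 22 mm wide; open, the fingers measure 114 mm over their backs; the gripper's body (76 mm by 85 mm) begins 54 mm behind the grasp point. The pads swing forward as they close: fully open they stand 13 mm farther back than shut.
Start: joints at [-1.263, 0.053, 1.613, -0, 1.476, -0.119], TCP at [0.259, -0.569, 0.231] pointing down, gripper open.
Joint ranges: [-3.01, 3.01], [-1.01, 2.22], [0.06, 2.58], [-1.02, 4.17], [0.09, 2.62], [-3.14, 3.14]. Speed limits (rad/s): [2.57, 2.57, 3.14, 3.14, 3.14, 3.14].

INTERFACE

Orientations are given as a unit quaternion [w, x, y, z].
In Python, from plant import state, eyes, job_done gives the robot as it stands.
- The arm moves only by the tool apply_moves, never from a script. Its argument "commands" is a list of rows, each an object with "linear": the shift along the tool's x, y, z in m, a list of three; "delta_rot": the turn, a rotation vector about the tool's x, y, z in degrees, a list of three; "fingers": the closure in counts, from 0 (fully open) to 255 (shut). In form: [{"linear": [x, y, z], "delta_rot": [wx, wy, wz], "fingers": fingers}, ...]. A call has exactly 8 rows; each row is the pose to reach, as a shift and turn from the pose commanded when the call began, along the tool's axes at that moment; what a row does not reach only later rows make up. A row lasts 1/10 s, in which the tool goes at most 50 mm and 8.59 degrees, less where a joint would pass 70% of its speed; a pose out of reach is approached as far as the arm can. A call with a gripper value outside its range is refused whole. The fingers move at their own pace and stop on an object; the grip force is fixed at half the most. Time passes only in rows, so rows that repeat a pose let the fingers close, or fill a call up. It gives the time, the measured TCP pose, the force and the opening at its end, in the units of the state.
- state(): the state, without advancing time (a new reading comes with each control period).
- eyes.grab_frame(name): name is "scene" or "top"; returns the picture (480x640x3 uint8, red, green, blue); there is no depth.
- eyes.camera_params(name): a dict with "fx", "fy", "cx", "cy" (pixels), "position" and "rotation" of the camera in the world. Camera axes: x right, y down, z forward; pixel columns grow to the right and rows downward; lengths in m; the calibration is good to about 2 mm. A picture is of the moment at which its call begins. camera_params takes no time and is no camera call.
- job_done(): hands the job in, once; it reports no verdict.
The state is a dict: "time": time; "joint_pos": joint angles; "joint_vel": joint speeds; "joint_efforts": joint torques, N m; "tool_pos": TCP position; "tool_rot": TCP orientation; "contact_force": force on the tool from outside, world axes, zero at the start; "ft_torque": the same for the moment, N m; "gripper_width": opening from 0.0 (shut) to 1.0 (fully open).
Only numpy, scipy, OpenCV 4.12 (cv2) and the standard library are available. Lean on these libraries where they do the work, as an engineer would, in place of code of your own. Each camera call takes 0.05 s, during which the arm holds its last target.

TASK

Lift the spare microscope eyepiece out of its compartment in the grey three-compartment parts bin and stand it upright on its narrow barrel inside the clear open slide tray, well inside the walls, setting it down gently rather than dropping it. Leave the small amber bottle and the steel objective lens where they stand in the bin.

Things in the scene. Friction and masses are not known exactly. Their poses are not given: they have to be found in the camera images.
- eyepiece_center (a point): Eyepiece: black, round, 61 mm tall, 40 to 85 g, upright in a bin compartment (any). Barrel 29 mm diameter; head 45 mm, from 27 to 61 mm up: grip there. Point: on its axis, 30.5 mm above its foot; z up, x and y parallel to the bin's at the start. Bin: fixed, 146 (x) x 252 (y) x 30 mm high, walls and floor 3 mm; 3 compartments in a row along y, each 140 (x) x 80 mm (y) inside: most finger room along x.
- oil_bottle_center (a point): Small amber bottle with white cap, 41 mm diameter, 82 mm tall, upright in another compartment of the bin: not to be disturbed. The point is on its axis, half-way up (41 mm above its foot). Like the other parts it stands on the bin's 3 mm floor, within about 1 cm of the centre of its compartment; compartment centres are 83 mm apart.
- objective_center (a point): A steel objective lens, a stepped barrel of 31 mm greatest diameter, 46 mm tall with a narrow nose on top, upright in the remaining compartment of the bin: not to be disturbed. The point is on its axis, half-way up (23 mm above its foot).
- clear_tray: The clear open slide tray on the desk, loose (about 120 g): 78 mm (its x) by 120 mm (its y) by 22 mm high, walls and floor 2 mm, empty. Origin at the centre of its underside, z up. Inside 74 by 116 mm.
Not all that is in view belongs to the job. What is shaped like the part that bears eyepiece_center but red is not meant.

How it is judged:
At the end, for the whole second after the job is handed in: The eyepiece stands on the tray's floor inside its walls (its axis within 30 mm of the tray's centre across and 50 mm along), foot down, within 10 degrees of upright, released and at rest, with the tray flat on the desk (x of eyepiece_center in the frame of clear_tray between -0.03 and 0.03 m and y of eyepiece_center in the frame of clear_tray between -0.05 and 0.05 m and z of eyepiece_center in the frame of clear_tray between 0.025 and 0.04 m and angle between eyepiece_center's own z axis and vertical below 0.17 rad and angle between clear_tray's own z axis and vertical below 0.1 rad and height (world z) of clear_tray below 0.01 m and height (world z) of eyepiece_center below 0.05 m and linear speed of eyepiece below 0.03 m/s); the robot touches nothing.
It fails at once if the amber bottle or the objective is moved by more than 30 mm or tipped over (distance of any of oil_bottle_center, objective_center from where it was at the start of the episode above 0.03 m or angle between any of oil_bottle_center, objective_center's own z axis and vertical above 0.5 rad).
It fails at once if the eyepiece is dropped (falls free from more than about 2 cm) (contact force between the fingers and eyepiece below 0.01 N and linear speed of eyepiece above 0.65 m/s).
It also fails if it takes over 34 s, if anything falls off the work surface, if the arm or the gripper's body presses on something with over 40 N, if the wrist force passes 120 N, or if a joint passes its speed limit or range.

## Working session

There is one attempt and no reset: what is moved stays moved. The work goes in short steps, Python scripts to look and compute and a tool call to move; the robot and the scene stay as the last step left them, time stands still between calls to the robot, and variables do not carry over. Pictures are saved under pics/ and viewed, and the job is handed in when it is done.

Besides the shell and the picture viewer there is one more tool, called after "Emit:" as name(argument=value, ...) on one line, values as JSON. apply_moves: Moves the arm, as the interface text tells. Its arguments: {"type":"object","properties":{"commands":{"type":"array","items":{"type":"object","properties":{"linear":{"type":"array","items":{"type":"number"}},"delta_rot":{"type":"array","items":{"type":"number"}},"fingers":{"type":"number"}}}}},"required":["commands"]}

```bash
mkdir -p pics; python3 - <<'E'
from plant import state, eyes
import cv2,numpy as np
for n in ("scene","top"):
    f=eyes.grab_frame(n); cv2.imwrite(f"pics/{n}0.png",f[:,:,::-1])
    p=eyes.camera_params(n); print(n,p)
print(state())
E
```

```text
scene {'fx': 572.1061009566512, 'fy': 572.1061009566512, 'cx': 319.2455236844008, 'cy': 237.2170768065122, 'position': array([-0.26275744,  0.71761698,  0.49937864]), 'rotation': array([ 0.23733968, -0.38158836,  0.75313528, -0.48046587])}
top {'fx': 580.6786607922855, 'fy': 580.6786607922855, 'cx': 318.35978222199736, 'cy': 243.5254146736322, 'position': array([0.2451007 , 0.15888216, 1.21032215]), 'rotation': array([ 0.07703538, -0.69320962,  0.71408091, -0.06012014])}
{'time': 0.1, 'joint_pos': array([-1.26300324e+00,  5.33091616e-02,  1.61413356e+00, -2.90667383e-05,
        1.47602130e+00, -1.18988881e-01]), 'joint_vel': array([ 0.00053169, -0.00126917, -0.00287984,  0.00038358, -0.00033481,
        0.00184859]), 'joint_efforts': array([ 4.22649146e-04, -3.94906497e+01, -3.71362495e+01, -1.11591739e-04,
        3.91947571e-03, -6.33966565e-06]), 'tool_pos': array([ 0.25854302, -0.56840149,  0.23018843]), 'tool_rot': array([-9.30151461e-04,  9.77317686e-01,  2.11776448e-01, -1.02601586e-04]), 'contact_force': array([ 0.45481607, -0.26477193, -0.45477835]), 'ft_torque': array([ 0.03488089,  0.01552414, -0.02202731]), 'gripper_width': 0.9988816731630025}
```

View pics/scene0.png

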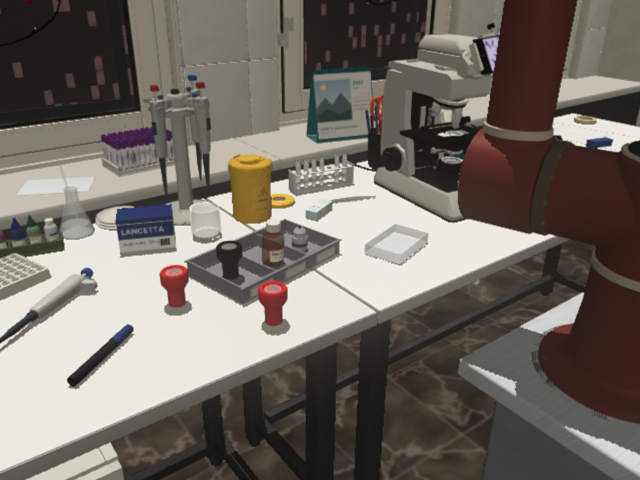

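View pics/top0.png

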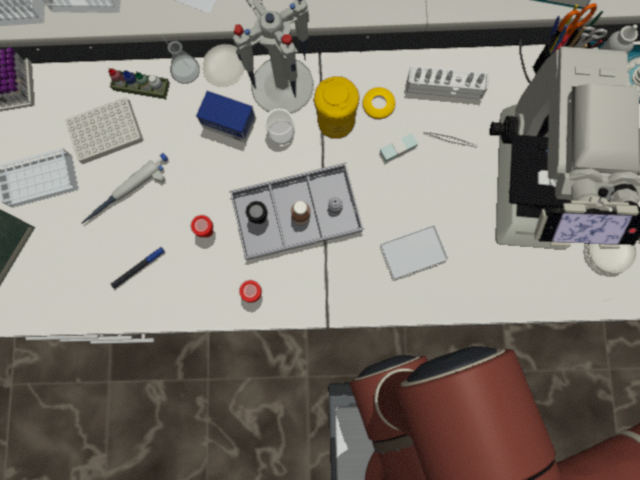

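Candidates: black part (top 257,212; scene 230,258) in the bin's left compartment; red ones at top (202,227), (250,292) and scene (175,285), (272,303) stand on the desk. The black one fits (black, in a compartment). Next I confirm it in a crop.

```bash
cat > h.py <<'E'
from plant import state, eyes, job_done
import cv2,numpy as np
from scipy.spatial.transform import Rotation as R
def cam(n):
    p=eyes.camera_params(n); q=p['rotation']
    return p,R.from_quat([q[1],q[2],q[3],q[0]]).as_matrix()
def ray(n,u,v,z):
    p,M=cam(n); d=M@np.array([(u-p['cx'])/p['fx'],(v-p['cy'])/p['fy'],1.]); c=p['position']
    return c+d*(z-c[2])/d[2]
def proj(n,X):
    p,M=cam(n); c=M.T@(np.array(X)-p['position']); return np.array([p['fx']*c[0]/c[2]+p['cx'],p['fy']*c[1]/c[2]+p['cy']])
E
python3 - <<'E'
from h import *
t=cv2.imread('pics/top0.png'); s=cv2.imread('pics/scene0.png')
a=cv2.resize(t[155:285,225:455],None,fx=3.4,fy=3.4,interpolation=cv2.INTER_CUBIC)
cv2.imwrite('pics/ct.png',a)
b=cv2.resize(s[205:305,180:440],None,fx=3,fy=3,interpolation=cv2.INTER_CUBIC); cv2.imwrite('pics/cs.png',b)
def blobs(m,amin=30):
    n,l,st,c=cv2.connectedComponentsWithStats(m.astype(np.uint8))
    return [(st[i].tolist(),c[i].round(1).tolist()) for i in range(1,n) if st[i][4]>amin]
m=t.max(2)<60; mm=np.zeros_like(m); mm[190:235,240:280]=m[190:235,240:280]
print('top black',blobs(mm))
m=s.max(2)<60; mm=np.zeros_like(m); mm[230:285,205:250]=m[230:285,205:250]
print('scene black',blobs(mm))
E
```

```text
top black [([246, 202, 21, 22, 219], [257.1, 214.0])]
scene black [([216, 241, 27, 39, 649], [229.6, 259.5])]
```

View pics/ct.png

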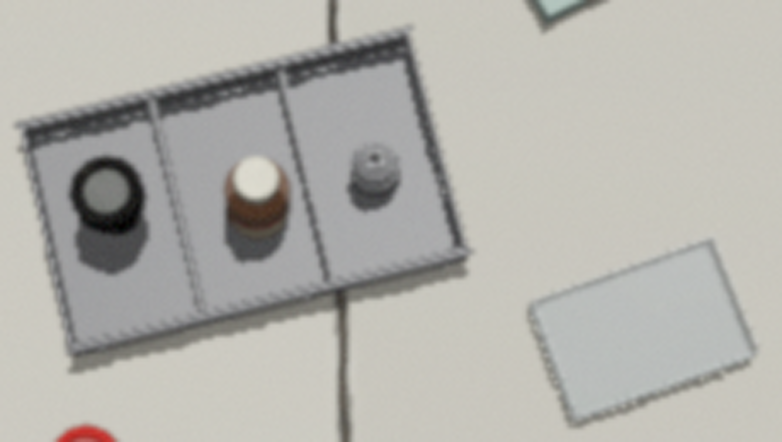

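View pics/cs.png

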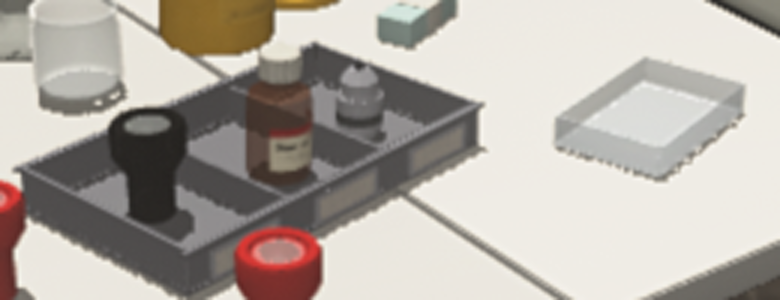

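The crops show the black eyepiece head up (crop 107,193 → top pixel 256.5,211.8) in the end compartment, with the bottle in the middle and the objective at the other end. The empty tray is at top ≈(413,252).

```bash
python3 - <<'E'
from h import *
t=cv2.imread('pics/top0.png'); s=cv2.imread('pics/scene0.png')
# head outline in top: dark ring, shadow excluded; fill by convex hull of top
m=(t.max(2)<45).astype(np.uint8)*255; k=np.zeros_like(m); k[195:240,240:280]=m[195:240,240:280]
cs,_=cv2.findContours(k,cv2.RETR_EXTERNAL,cv2.CHAIN_APPROX_NONE); c=max(cs,key=cv2.contourArea)
(cc,r)=cv2.minEnclosingCircle(c); print('head circ',cc,r)
for uv in (cc,(256.5,211.8)): print(' head z.064',ray('top',*uv,.064).round(4),' z.05',ray('top',*uv,.05).round(4))
B=np.array([ray('top',225+u/3.4,155+v/3.4,.03) for u,v in [(22,126),(408,33),(466,252),(74,352)]])
print('bin',B.round(4).tolist(),B.mean(0).round(4)); print([np.linalg.norm(B[i]-B[(i+1)%4]).round(4) for i in range(4)])
d=(B[0]-B[1])+(B[3]-B[2]); print('y axis ang',np.degrees(np.arctan2(d[1],d[0])))
for z in (0.0,.022):
    T=np.array([ray('top',225+u/3.4,155+v/3.4,z) for u,v in [(530,305),(712,241),(755,352),(575,424)]])
    print('tray',T.round(4).tolist(),T.mean(0).round(4),[np.linalg.norm(T[i]-T[(i+1)%4]).round(4) for i in range(4)])
    d=(T[0]-T[1])+(T[3]-T[2]); print('tray y ang',np.degrees(np.arctan2(d[1],d[0])))
yb=((B[0]-B[1])+(B[3]-B[2]));yb/=np.linalg.norm(yb)
print('compartment centre',(B.mean(0)+.083*yb).round(4))
# scene: silhouettes
ms=(s.max(2)<60); k=np.zeros_like(ms); k[236:285,205:250]=ms[236:285,205:250]
for v in range(238,284,3):
    x=np.where(k[v])[0]; print(v,(x.min(),x.max(),(x.min()+x.max())/2) if len(x) else None,end='; ')
print()
for X in [ray('top',256.5,211.8,.064)]:
  for z in (.064,.047,.03,.003): print('pred scene',z,proj('scene',[X[0],X[1],z]).round(1))
print('bottle top',ray('top',225+257/3.4,155+177/3.4,.085).round(4),'obj top',ray('top',225+376/3.4,155+160/3.4,.047).round(4))
# tray scene corners rim
for u,v in [(555,118),(645,58),(745,85),(660,150)]: print('tray scene rim',ray('scene',180+u/3,205+v/3,.022).round(4))
print(R.from_quat(np.roll(state()['tool_rot'],-1)).as_matrix().round(4).tolist())
E
```

```text
head circ (256.8333435058594, 212.75) 11.117210388183594
 head z.064 [0.5391 0.3071 0.064 ]  z.05 [0.5427 0.3089 0.05  ]
 head z.064 [0.5411 0.3078 0.064 ]  z.05 [0.5447 0.3096 0.05  ]
bin [[0.5948, 0.3651, 0.03], [0.6467, 0.1228, 0.03], [0.5054, 0.0925, 0.03], [0.4509, 0.333, 0.03]] [0.5494 0.2283 0.03  ]
[np.float64(0.2477), np.float64(0.1446), np.float64(0.2466), np.float64(0.1473)]
y axis ang 102.4199198234093
tray [[0.4769, 0.0524, 0.0], [0.5139, -0.063, 0.0], [0.4428, -0.0848, 0.0], [0.4015, 0.0284, 0.0]] [ 0.4588 -0.0168  0.    ] [np.float64(0.1212), np.float64(0.0744), np.float64(0.1205), np.float64(0.0791)]
tray y ang 108.93621785413633
tray [[0.4727, 0.0543, 0.022], [0.5091, -0.059, 0.022], [0.4392, -0.0804, 0.022], [0.3986, 0.0307, 0.022]] [ 0.4549 -0.0136  0.022 ] [np.float64(0.119), np.float64(0.073), np.float64(0.1183), np.float64(0.0777)]
tray y ang 108.93621785413634
compartment centre [0.5316 0.3094 0.03  ]
238 None; 241 (np.int64(228), np.int64(236), np.float64(232.0)); 244 (np.int64(219), np.int64(241), np.float64(230.0)); 247 (np.int64(217), np.int64(242), np.floa
[... 309 characters left out ...]
p.int64(237), np.float64(230.0)); 268 (np.int64(223), np.int64(237), np.float64(230.0)); 271 (np.int64(223), np.int64(237), np.float64(230.0)); 274 (np.int64(223), np.int64(238), np.float64(230.5)); 277 (np.int64(224), np.int64(236), np.float64(230.0)); 280 None; 283 None; 
pred scene 0.064 [230.1 245.3]
pred scene 0.047 [230.7 254.1]
pred scene 0.03 [231.3 262.7]
pred scene 0.003 [232.1 276.2]
bottle top [0.5425 0.2165 0.085 ] obj top [0.5607 0.1457 0.047 ]
tray scene rim [0.4729 0.0569 0.022 ]
tray scene rim [ 0.5088 -0.0556  0.022 ]
tray scene rim [ 0.4376 -0.0793  0.022 ]
tray scene rim [0.4011 0.0337 0.022 ]
[[0.9103, 0.4139, -0.0006], [0.4139, -0.9103, 0.0018], [0.0002, -0.0019, -1.0]]
```

```bash
cat >> h.py <<'E'
def plan(target,jawdeg=None):
    s=state(); q=s['tool_rot']; M=R.from_quat([q[1],q[2],q[3],q[0]]).as_matrix()
    print('t',s['time'],'pos',s['tool_pos'].round(4),'jaw',np.degrees(np.arctan2(M[1,1],M[0,1])).round(2),'g',s['gripper_width'],'F',s['contact_force'].round(1))
    d=np.array(target)-s['tool_pos']; print('lin',(M.T@d).round(4))
    if jawdeg is not None:
        # desired: tool z down, y along jawdeg
        a=np.radians(jawdeg); y=np.array([np.cos(a),np.sin(a),0]); z=np.array([0,0,-1.]); D=np.c_[np.cross(y,z),y,z]
        print('rot',np.degrees(R.from_matrix(M.T@D).as_rotvec()).round(2))
E
python3 - <<'E'
from h import *
plan([.345,-.28,.23],-40); plan([.541,.308,.23],12.4)
print('scope corner',ray('top',500,245,0),ray('top',500,150,0.05), 'phone',ray('top',540,240,.3))
E
```

```text
t 0.1 pos [ 0.2585 -0.5684  0.2302] jaw -65.55 g 0.9988816731630025 F [ 0.5 -0.3 -0.5]
lin [ 0.1981 -0.2267  0.0006]
rot [ -0.1   -0.03 -25.55]
t 0.1 pos [ 0.2585 -0.5684  0.2302] jaw -65.55 g 0.9988816731630025 F [ 0.5 -0.3 -0.5]
lin [ 0.6199 -0.6809  0.0016]
rot [ -0.08  -0.08 -77.95]
scope corner [ 0.46817567 -0.19765805  0.        ] [ 0.660291   -0.20045119  0.05      ] phone [ 0.41890464 -0.17278674  0.3       ]
```

```bash
python3 - <<'E'
from h import *
s=cv2.imread('pics/scene0.png')
cv2.imwrite('pics/c3.png',cv2.resize(s[0:240,360:560],None,fx=2.5,fy=2.5))
for z in (.2,.25,.3,.35,.4):
    for uv in [(540,240),(628,233)]:
        X=ray('top',*uv,z); print(z,uv,X.round(3),proj('scene',X).round(0))
plan([.335,-.27,.23],-40)
E
```

```text
0.2 (540, 240) [ 0.438 -0.209  0.2  ] [482. 136.]
0.2 (628, 233) [ 0.446 -0.363  0.2  ] [526. 124.]
0.25 (540, 240) [ 0.428 -0.191  0.25 ] [483. 113.]
0.25 (628, 233) [ 0.436 -0.337  0.25 ] [526. 103.]
0.3 (540, 240) [ 0.419 -0.173  0.3  ] [485.  89.]
0.3 (628, 233) [ 0.426 -0.312  0.3  ] [527.  81.]
0.35 (540, 240) [ 0.409 -0.155  0.35 ] [486.  62.]
0.35 (628, 233) [ 0.416 -0.286  0.35 ] [527.  56.]
0.4 (540, 240) [ 0.4   -0.136  0.4  ] [487.  34.]
0.4 (628, 233) [ 0.406 -0.26   0.4  ] [528.  30.]
t 0.1 pos [ 0.2585 -0.5684  0.2302] jaw -65.55 g 0.9988816731630025 F [ 0.5 -0.3 -0.5]
lin [ 0.1931 -0.24    0.0007]
rot [ -0.1   -0.03 -25.55]
```

View pics/c3.png

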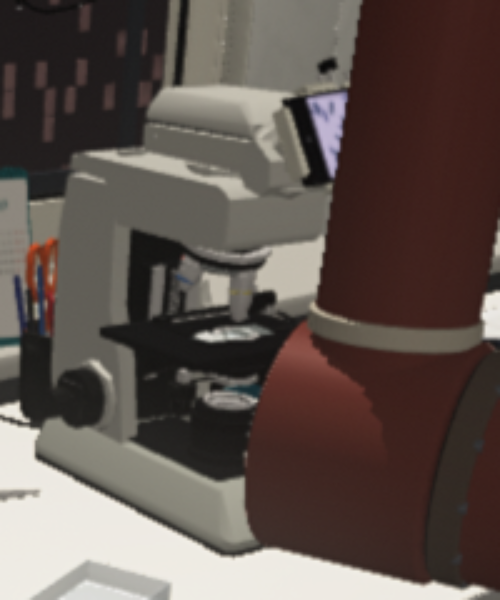

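```bash
python3 - <<'E'
from h import *
plan([.30,-.30,.23],-45); plan([.335,-.13,.23],-35)
E
```

```text
t 0.1 pos [ 0.2585 -0.5684  0.2302] jaw -65.55 g 0.9988816731630025 F [ 0.5 -0.3 -0.5]
lin [ 0.1488 -0.2272  0.0006]
rot [ -0.1   -0.03 -20.55]
t 0.1 pos [ 0.2585 -0.5684  0.2302] jaw -65.55 g 0.9988816731630025 F [ 0.5 -0.3 -0.5]
lin [ 0.2511 -0.3674  0.0009]
rot [ -0.1   -0.04 -30.55]
```

Emit:
apply_moves(commands=[{"linear": [0.019,-0.028,0],"delta_rot": [0,0,-2.5],"fingers": 0},{"linear": [0.037,-0.057,0],"delta_rot": [0,0,-5],"fingers": 0},{"linear": [0.056,-0.085,0],"delta_rot": [0,0,-7.5],"fingers": 0},{"linear": [0.074,-0.114,0],"delta_rot": [0,0,-10],"fingers": 0},{"linear": [0.093,-0.142,0],"delta_rot": [0,0,-12.5],"fingers": 0},{"linear": [0.112,-0.17,0],"delta_rot": [0,0,-15],"fingers": 0},{"linear": [0.13,-0.199,0],"delta_rot": [0,0,-17.5],"fingers": 0},{"linear": [0.149,-0.227,0],"delta_rot": [0,0,-20.5],"fingers": 0}])

```text
time: 0.9
tool_pos: [0.3002, -0.299, 0.2307]
tool_rot: [-0.0, 0.924, 0.383, -0.0]
contact_force: [0.6, 0.3, -0.0]
gripper_width: 1.001
```

```bash
python3 - <<'E'
from h import *
plan([.335,-.13,.23],-33)
plan([.42,.03,.23],-18)
E
```

```text
t 0.9 pos [ 0.3002 -0.299   0.2307] jaw -44.96 g 1.00137486011433 F [ 0.6  0.3 -0. ]
lin [ 0.1442 -0.0948  0.0008]
rot [ -0.04  -0.02 -11.96]
t 0.9 pos [ 0.3002 -0.299   0.2307] jaw -44.96 g 1.00137486011433 F [ 0.6  0.3 -0. ]
lin [ 0.3175 -0.1477  0.0009]
rot [-4.000e-02 -2.000e-02 -2.696e+01]
```

Emit:
apply_moves(commands=[{"linear": [0.036,-0.024,0],"delta_rot": [0,0,-3],"fingers": 0},{"linear": [0.072,-0.047,0],"delta_rot": [0,0,-6],"fingers": 0},{"linear": [0.108,-0.071,0],"delta_rot": [0,0,-9],"fingers": 0},{"linear": [0.144,-0.095,0],"delta_rot": [0,0,-12],"fingers": 0},{"linear": [0.186,-0.108,0],"delta_rot": [0,0,-15.5],"fingers": 0},{"linear": [0.23,-0.121,0],"delta_rot": [0,0,-19],"fingers": 0},{"linear": [0.274,-0.135,0],"delta_rot": [0,0,-23],"fingers": 0},{"linear": [0.318,-0.148,0],"delta_rot": [0,0,-27],"fingers": 0}])

```text
time: 1.7
tool_pos: [0.4211, 0.0309, 0.2311]
tool_rot: [0.0, 0.808, 0.589, 0.0]
contact_force: [0.4, -0.5, 0.6]
gripper_width: 1.001
```

```bash
python3 - <<'E'
from h import *
plan([.541,.308,.2],12.4)
E
```

```text
t 1.7 pos [0.4211 0.0309 0.2311] jaw -17.85 g 1.001385198992558 F [ 0.4 -0.5  0.6]
lin [0.3005 0.0292 0.0311]
rot [ 3.000e-02  1.000e-02 -3.025e+01]
```

Emit:
apply_moves(commands=[{"linear": [0.043,0.004,0.004],"delta_rot": [0,0,-4.5],"fingers": 45},{"linear": [0.086,0.008,0.008],"delta_rot": [0,0,-9],"fingers": 45},{"linear": [0.129,0.013,0.012],"delta_rot": [0,0,-13.5],"fingers": 45},{"linear": [0.172,0.017,0.016],"delta_rot": [0,0,-18],"fingers": 45},{"linear": [0.215,0.021,0.02],"delta_rot": [0,0,-22.5],"fingers": 45},{"linear": [0.258,0.025,0.025],"delta_rot": [0,0,-27],"fingers": 45},{"linear": [0.3,0.029,0.031],"delta_rot": [0,0,-30.2],"fingers": 45},{"linear": [0.3,0.029,0.031],"delta_rot": [0,0,-30.2],"fingers": 45}])

```text
time: 2.5
tool_pos: [0.5412, 0.3084, 0.1974]
tool_rot: [-0.001, 0.627, 0.779, -0.001]
contact_force: [-0.3, -0.8, -0.1]
gripper_width: 0.822
```

```bash
python3 - <<'E'
from h import *
plan([.541,.308,.09],12.4)
for n in ("scene",): cv2.imwrite(f"pics/{n}1.png",cv2.resize(eyes.grab_frame(n)[120:320,130:400,::-1],None,fx=2.9,fy=2.9))
E
```

```text
t 2.5 pos [0.5412 0.3084 0.1974] jaw 12.41 g 0.8220818759694236 F [-0.3 -0.8 -0.1]
lin [-4.000e-04  1.000e-04  1.074e-01]
rot [-0.21 -0.02  0.01]
```

View pics/scene1.png

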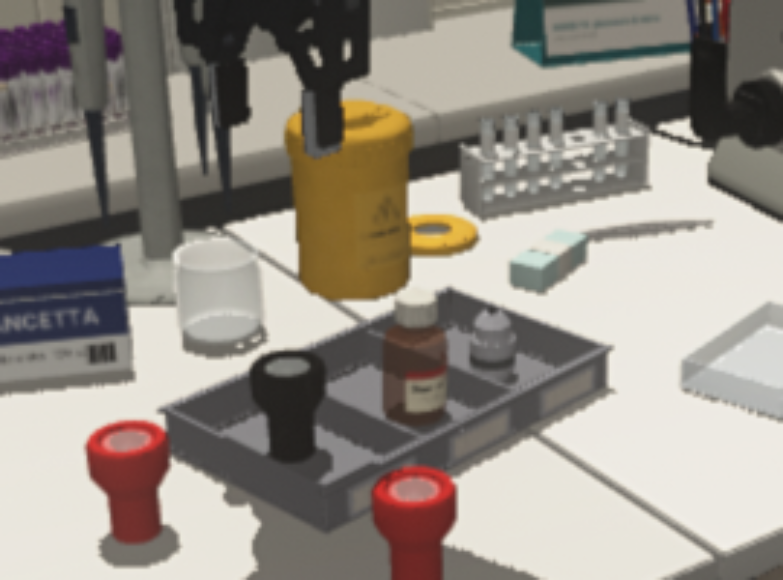

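Picture: the open fingers (crop 233,120 and 320,150) straddle the eyepiece (crop 287,400) centrally. Descending.

Emit:
apply_moves(commands=[{"linear": [0,0,0.03],"delta_rot": [0,0,0],"fingers": 45},{"linear": [0,0,0.06],"delta_rot": [0,0,0],"fingers": 45},{"linear": [0,0,0.085],"delta_rot": [0,0,0],"fingers": 45},{"linear": [0,0,0.105],"delta_rot": [0,0,0],"fingers": 45},{"linear": [0,0,0.115],"delta_rot": [0,0,0],"fingers": 45},{"linear": [0,0,0.12],"delta_rot": [0,0,0],"fingers": 45},{"linear": [0,0,0.12],"delta_rot": [0,0,0],"fingers": 45},{"linear": [0,0,0.12],"delta_rot": [0,0,0],"fingers": 45}])

```text
time: 3.35
tool_pos: [0.5422, 0.3052, 0.0818]
tool_rot: [0.001, 0.628, 0.778, 0.001]
contact_force: [0.1, -0.6, -0.2]
gripper_width: 0.821
```

```bash
python3 - <<'E'
from h import *
plan([.541,.308,.026],12.4)
a=cv2.resize(eyes.grab_frame("scene")[170:310,170:310,::-1],None,fx=3.8,fy=3.8)
cv2.imwrite("pics/scene2.png",a)
cv2.imwrite("pics/top2.png",eyes.grab_frame("top")[:,:,::-1])
E
```

```text
t 3.35 pos [0.5422 0.3052 0.0818] jaw 12.14 g 0.8210083487384925 F [ 0.1 -0.6 -0.2]
lin [ 0.003  -0.0007  0.0558]
rot [ 0.12 -0.02 -0.26]
```

View pics/scene2.png

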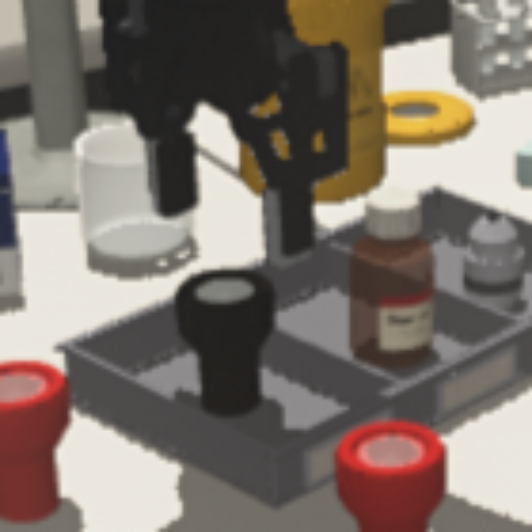

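Emit:
apply_moves(commands=[{"linear": [0.002,0,0.015],"delta_rot": [0,0,0],"fingers": 45},{"linear": [0.002,0,0.03],"delta_rot": [0,0,0],"fingers": 45},{"linear": [0.002,0,0.045],"delta_rot": [0,0,0],"fingers": 45},{"linear": [0.002,0,0.053],"delta_rot": [0,0,0],"fingers": 45},{"linear": [0.002,0,0.053],"delta_rot": [0,0,0],"fingers": 45},{"linear": [0.002,0,0.053],"delta_rot": [0,0,0],"fingers": 45},{"linear": [0.002,0,0.053],"delta_rot": [0,0,0],"fingers": 45},{"linear": [0.002,0,0.053],"delta_rot": [0,0,0],"fingers": 45}])

```text
time: 4.25
tool_pos: [0.5416, 0.3073, 0.0283]
tool_rot: [0.0, 0.628, 0.778, 0.001]
contact_force: [-0.5, -0.1, 0.3]
gripper_width: 0.821
```

```bash
python3 - <<'E'
from h import *
plan([.541,.308,.026],12.4)
a=cv2.resize(eyes.grab_frame("scene")[170:310,170:310,::-1],None,fx=3.8,fy=3.8)
cv2.imwrite("pics/scene3.png",a)
plan([.541,.308,.026],12.4)
E
```

```text
t 4.25 pos [0.5416 0.3073 0.0283] jaw 12.15 g 0.8205979588876067 F [-0.5 -0.1  0.3]
lin [ 0.0008 -0.0005  0.0023]
rot [ 0.09 -0.02 -0.25]
t 4.3 pos [0.5416 0.3073 0.0282] jaw 12.15 g 0.8227409349790508 F [ 0.9 -0.4 -0.4]
lin [ 0.0008 -0.0004  0.0022]
rot [ 0.09 -0.02 -0.25]
```

View pics/scene3.png

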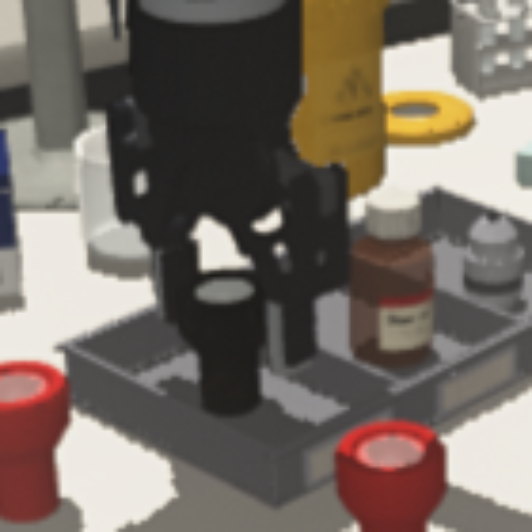

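```bash
python3 - <<'E'
from h import *
j=np.array([np.cos(np.radians(12.2)),np.sin(np.radians(12.2)),0]); k=np.array([-j[1],j[0],0])
c=np.array([.5416,.3073,0]); f=lambda X:((proj('scene',X)-170)*3.8).round(0)
for z in (.028,.036,.04):
    print(z,[f(c+[0,0,z]+s*.035*j+w*.011*k) for s in (1,-1) for w in (1,-1)], 'ctr',f(c+[0,0,z]))
print('head centre top',f(c+[0,0,.064]),'+5mm jaw',f(c+[0,0,.064]+.005*j),'+5mm k',f(c+[0,0,.064]+.005*k),'foot',f(c+[0,0,.003]))
g=cv2.imread('pics/scene3.png'); g=np.clip(g.astype(float)*2.2,0,255).astype(np.uint8)
cv2.imwrite('pics/s3b.png',cv2.resize(g[180:430,130:380],None,fx=2.4,fy=2.4))
E
```

```text
0.028 [array([166., 340.]), array([202., 324.]), array([266., 388.]), array([302., 371.])] ctr [233. 355.]
0.036 [array([165., 325.]), array([201., 309.]), array([265., 373.]), array([302., 356.])] ctr [232. 340.]
0.04 [array([164., 317.]), array([201., 302.]), array([265., 365.]), array([301., 348.])] ctr [232. 332.]
head centre top [229. 285.] +5mm jaw [222. 282.] +5mm k [221. 289.] foot [236. 403.]
```

View pics/s3b.png

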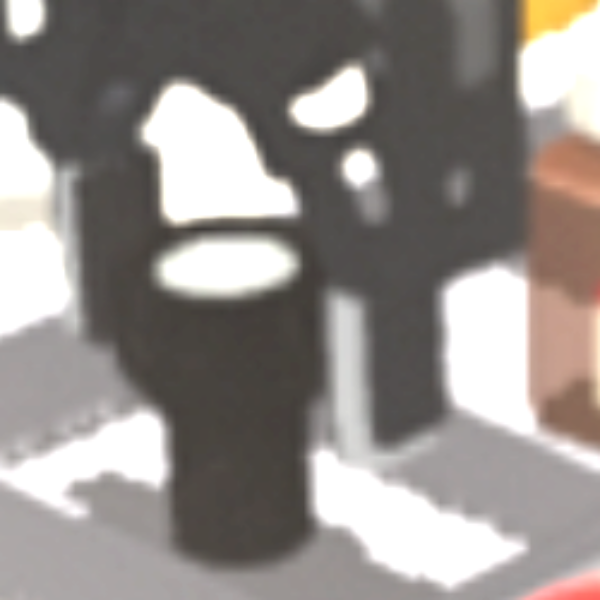

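Compared with the projection of the TCP, the eyepiece (foot at crop 231,403) sits about 4–5 mm to the tool's +x of the gripper centre. I'll shift that much, then close.

Emit:
apply_moves(commands=[{"linear": [0.0045,0,0.001],"delta_rot": [0,0,0],"fingers": 45},{"linear": [0.0045,0,0.001],"delta_rot": [0,0,0],"fingers": 45},{"linear": [0.0045,0,0.001],"delta_rot": [0,0,0],"fingers": 80},{"linear": [0.0045,0,0.001],"delta_rot": [0,0,0],"fingers": 110},{"linear": [0.0045,0,0.001],"delta_rot": [0,0,0],"fingers": 140},{"linear": [0.0045,0,0.001],"delta_rot": [0,0,0],"fingers": 170},{"linear": [0.0045,0,0.001],"delta_rot": [0,0,0],"fingers": 200},{"linear": [0.0045,0,0.001],"delta_rot": [0,0,0],"fingers": 200}])

```text
time: 5.1
tool_pos: [0.5402, 0.3115, 0.0267]
tool_rot: [0.0, 0.628, 0.778, 0.0]
contact_force: [-0.6, -0.0, 3.0]
gripper_width: 0.506
```

```bash
python3 - <<'E'
from h import *
plan([.541,.308,.15],12.4)
a=cv2.resize(eyes.grab_frame("scene")[170:310,170:310,::-1],None,fx=3.8,fy=3.8)
cv2.imwrite("pics/scene4.png",np.clip(a*1.6,0,255).astype(np.uint8))
E
```

```text
t 5.1 pos [0.5402 0.3115 0.0267] jaw 12.16 g 0.5057833803290205 F [-0.6 -0.   3. ]
lin [-3.600e-03  1.000e-04 -1.233e-01]
rot [ 0.03 -0.   -0.24]
```

View pics/scene4.png

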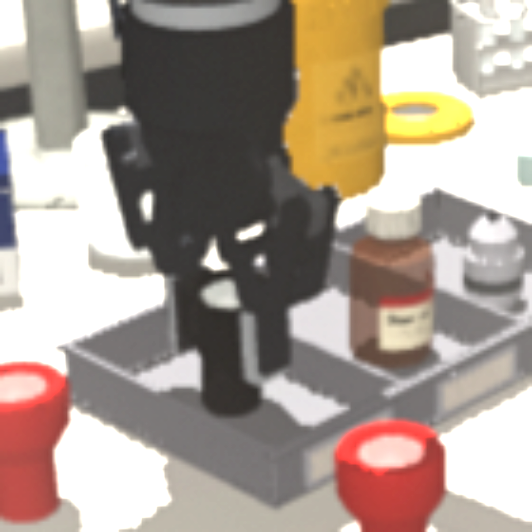

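The fingers have closed on the head (opening 0.51 × 85 ≈ 43 mm, against a 45 mm head), and the eyepiece still stands upright at crop (228,350). Lifting.

Emit:
apply_moves(commands=[{"linear": [0,0,0],"delta_rot": [0,0,0],"fingers": 200},{"linear": [0,0,0],"delta_rot": [0,0,0],"fingers": 200},{"linear": [0,0,-0.01],"delta_rot": [0,0,0],"fingers": 200},{"linear": [0,0,-0.025],"delta_rot": [0,0,0],"fingers": 200},{"linear": [0,0,-0.05],"delta_rot": [0,0,0],"fingers": 200},{"linear": [0,0,-0.08],"delta_rot": [0,0,0],"fingers": 200},{"linear": [0,0,-0.115],"delta_rot": [0,0,0],"fingers": 200},{"linear": [0,0,-0.14],"delta_rot": [0,0,0],"fingers": 200}])

```text
time: 5.95
tool_pos: [0.5407, 0.3118, 0.17]
tool_rot: [0.001, 0.628, 0.778, 0.002]
contact_force: [-0.5, 0.4, -0.3]
gripper_width: 0.508
```

```bash
python3 - <<'E'
from h import *
plan([.458,-.014,.165],-71.1)
a=cv2.resize(eyes.grab_frame("scene")[100:310,150:350,::-1],None,fx=2.8,fy=2.8)
cv2.imwrite("pics/scene5.png",np.clip(a*1.6,0,255).astype(np.uint8))
E
```

```text
t 5.95 pos [0.5407 0.3118 0.17  ] jaw 12.16 g 0.5084017035979405 F [-0.5  0.4 -0.3]
lin [-0.301  -0.1494  0.0043]
rot [ 0.13 -0.17 83.26]
```

View pics/scene5.png

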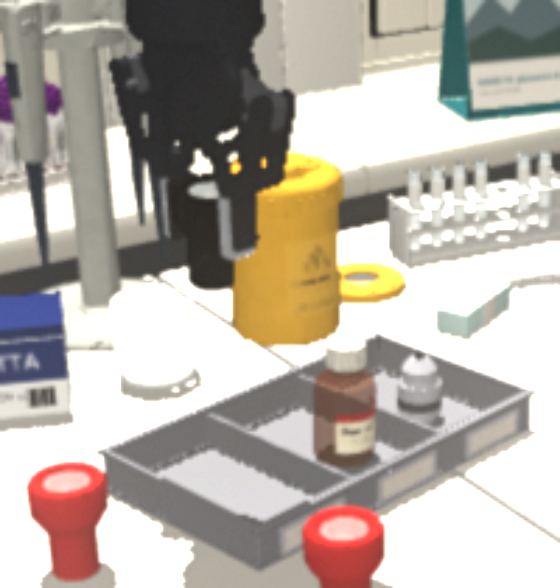

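Lifted cleanly and upright (crop 212,235); bottle and objective are unmoved. Moving towards the tray and stopping short, to check wrist clearance from the microscope's phone.

```bash
python3 - <<'E'
from h import *
plan([.45,.07,.165],-71.1)
E
```

```text
t 6.0 pos [0.5429 0.3128 0.175 ] jaw 12.16 g 0.5099661813413853 F [1.5 1.5 2.4]
lin [-0.2178 -0.142   0.008 ]
rot [ 0.41 -0.53 83.26]
```

Emit:
apply_moves(commands=[{"linear": [0,0,0],"delta_rot": [0,0,0],"fingers": 200},{"linear": [-0.018,-0.011,0],"delta_rot": [0,0,5],"fingers": 200},{"linear": [-0.037,-0.024,0],"delta_rot": [0,0,11],"fingers": 200},{"linear": [-0.056,-0.036,0],"delta_rot": [0,0,18],"fingers": 200},{"linear": [-0.075,-0.049,0],"delta_rot": [0,0,25],"fingers": 200},{"linear": [-0.094,-0.061,0],"delta_rot": [0,0,32],"fingers": 200},{"linear": [-0.113,-0.074,0],"delta_rot": [0,0,39],"fingers": 200},{"linear": [-0.132,-0.086,0],"delta_rot": [0,0,46],"fingers": 200}])

```text
time: 6.8
tool_pos: [0.4819, 0.1632, 0.164]
tool_rot: [-0.001, 0.883, 0.469, -0.002]
contact_force: [0.0, 0.6, -0.4]
gripper_width: 0.51
```

```bash
python3 - <<'E'
from h import *
plan([.45,.07,.165],-71.1)
E
```

```text
t 6.8 pos [0.4819 0.1632 0.164 ] jaw -34.13 g 0.5098086653999291 F [ 0.   0.6 -0.4]
lin [-0.0951  0.0259 -0.0008]
rot [-0.1   0.2  36.98]
```

Emit:
apply_moves(commands=[{"linear": [-0.016,0.004,0],"delta_rot": [0,0,6],"fingers": 200},{"linear": [-0.033,0.009,0],"delta_rot": [0,0,13],"fingers": 200},{"linear": [-0.05,0.013,0],"delta_rot": [0,0,20],"fingers": 200},{"linear": [-0.067,0.018,0],"delta_rot": [0,0,27],"fingers": 200},{"linear": [-0.084,0.023,0],"delta_rot": [0,0,33],"fingers": 200},{"linear": [-0.095,0.026,0],"delta_rot": [0,0,37],"fingers": 200},{"linear": [-0.095,0.026,0],"delta_rot": [0,0,37],"fingers": 200},{"linear": [-0.095,0.026,0],"delta_rot": [0,0,37],"fingers": 200}])

```text
time: 7.6
tool_pos: [0.4516, 0.071, 0.165]
tool_rot: [-0.0, 0.986, 0.167, -0.001]
contact_force: [0.9, 1.8, -0.8]
gripper_width: 0.51
```

```bash
python3 - <<'E'
from h import *
plan([.449,.004,.165],-71.1)
for n in ("scene","top"): cv2.imwrite(f"pics/{n}6.png",eyes.grab_frame(n)[:,:,::-1])
E
```

```text
t 7.6 pos [0.4516 0.071  0.165 ] jaw -70.79 g 0.5100458115421074 F [ 0.9  1.8 -0.8]
lin [-0.0246  0.0624 -0.    ]
rot [-0.06  0.11  0.31]
```

View pics/scene6.png

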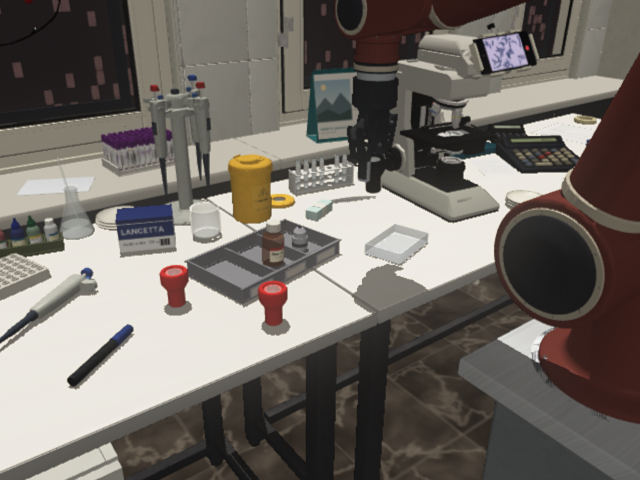

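View pics/top6.png

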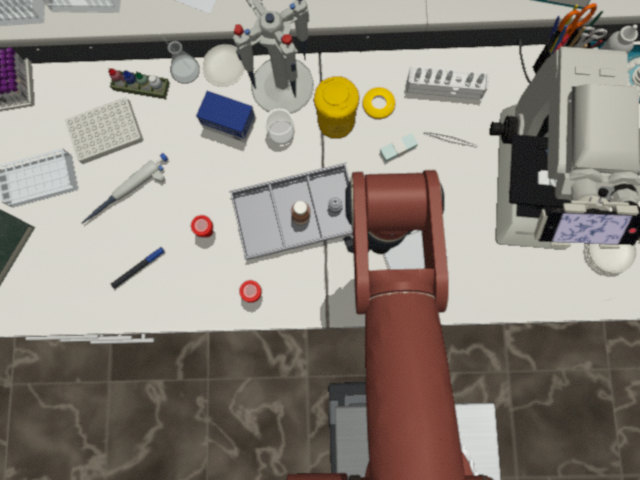

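The wrist spans top px 350–445 and the phone starts at 540. The remaining 67 mm shift is about 50 px, so it clears. Continuing over the tray.

Emit:
apply_moves(commands=[{"linear": [-0.005,0.012,0],"delta_rot": [0,0,0],"fingers": 200},{"linear": [-0.012,0.03,0],"delta_rot": [0,0,0],"fingers": 200},{"linear": [-0.019,0.048,0],"delta_rot": [0,0,0],"fingers": 200},{"linear": [-0.0245,0.062,0.01],"delta_rot": [0,0,0],"fingers": 200},{"linear": [-0.0245,0.062,0.04],"delta_rot": [0,0,0],"fingers": 200},{"linear": [-0.0245,0.062,0.07],"delta_rot": [0,0,0],"fingers": 200},{"linear": [-0.0245,0.062,0.09],"delta_rot": [0,0,0],"fingers": 200},{"linear": [-0.0245,0.062,0.09],"delta_rot": [0,0,0],"fingers": 200}])

```text
time: 8.5
tool_pos: [0.4468, 0.0043, 0.0729]
tool_rot: [-0.001, 0.986, 0.167, -0.003]
contact_force: [-0.1, 0.0, -0.7]
gripper_width: 0.51
```

```bash
python3 - <<'E'
from h import *
plan([.449,.004,.025],-71.1)
a=cv2.resize(eyes.grab_frame("scene")[130:300,310:510,::-1],None,fx=3.5,fy=3.5)
cv2.imwrite("pics/scene7.png",np.clip(a*1.3,0,255).astype(np.uint8))
plan([.449,.004,.025],-71.1)
E
```

```text
t 8.5 pos [0.4468 0.0043 0.0729] jaw -70.82 g 0.5103329604645479 F [-0.1  0.  -0.7]
lin [0.0023 0.0012 0.0479]
rot [-0.18  0.37  0.28]
t 8.55 pos [0.4483 0.0041 0.075 ] jaw -70.83 g 0.5090258028945973 F [ 0.5  0.1 -0.7]
lin [0.0008 0.0004 0.05  ]
rot [-0.09  0.19  0.27]
```

View pics/scene7.png

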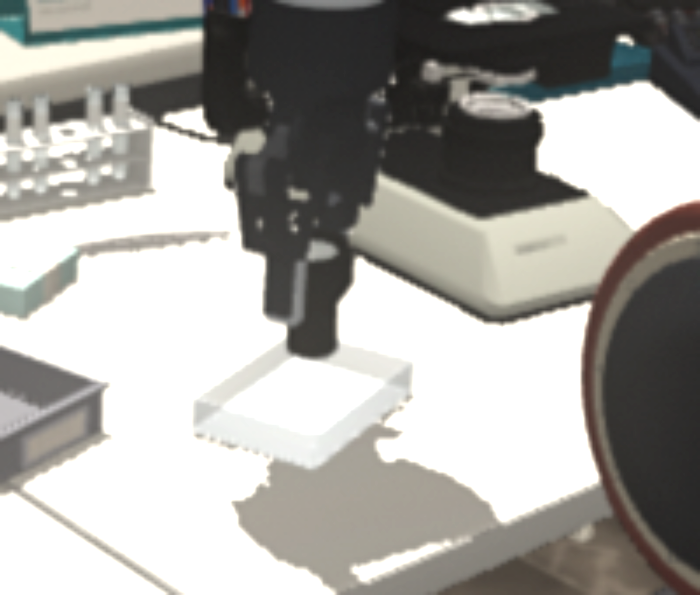

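```bash
python3 - <<'E'
from h import *
print(ray('scene',310+312/3.5,130+345/3.5,.052).round(4))
T=np.array([ray('scene',310+u/3.5,130+v/3.5,.022) for u,v in [(194,404),(300,330),(412,362),(318,437)]]);print(T.round(4),T.mean(0))
E
```

```text
[4.411e-01 4.000e-04 5.200e-02]
[[ 0.4688  0.0593  0.022 ]
 [ 0.5081 -0.057   0.022 ]
 [ 0.438  -0.0779  0.022 ]
 [ 0.4006  0.032   0.022 ]] [ 0.45389722 -0.01088742  0.022     ]
```

Emit:
apply_moves(commands=[{"linear": [0.003,0,0.005],"delta_rot": [0,0,0],"fingers": 200},{"linear": [0.006,0,0.018],"delta_rot": [0,0,0],"fingers": 200},{"linear": [0.006,0,0.03],"delta_rot": [0,0,0],"fingers": 200},{"linear": [0.006,0,0.038],"delta_rot": [0,0,0],"fingers": 200},{"linear": [0.006,0,0.042],"delta_rot": [0,0,0],"fingers": 200},{"linear": [0.006,0,0.045],"delta_rot": [0,0,0],"fingers": 200},{"linear": [0.006,0,0.045],"delta_rot": [0,0,0],"fingers": 200},{"linear": [0.006,0,0.045],"delta_rot": [0,0,0],"fingers": 200}])

```text
time: 9.35
tool_pos: [0.4555, 0.0062, 0.0316]
tool_rot: [0.0, 0.986, 0.166, 0.0]
contact_force: [-1.1, 0.0, -1.1]
gripper_width: 0.509
```

```bash
python3 - <<'E'
from h import *
a=cv2.resize(eyes.grab_frame("scene")[170:290,340:460,::-1],None,fx=5,fy=5)
cv2.imwrite("pics/scene8.png",a)
plan([.455,.006,.025],-71.1)
E
```

```text
t 9.4 pos [0.4556 0.0062 0.0317] jaw -70.85 g 0.508248999372462 F [ 0.6  0.  -0.1]
lin [-0.0007 -0.      0.0067]
rot [ 0.02 -0.04  0.25]
```

View pics/scene8.png

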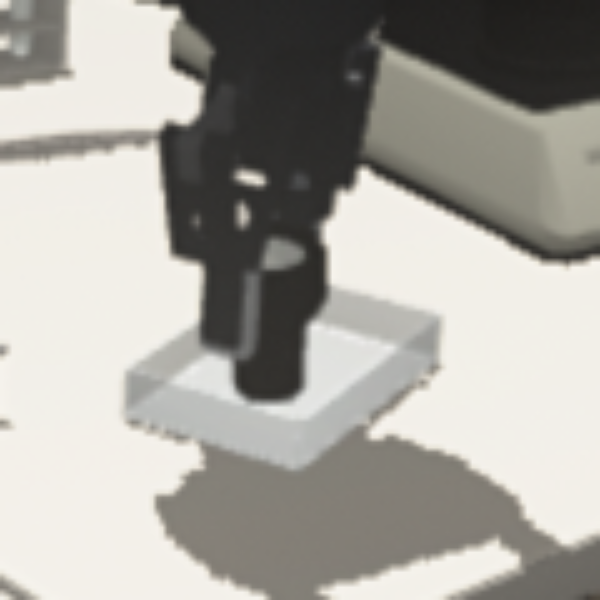

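The foot (crop 270,395) is inside the tray and about 5–7 mm above the floor. I'll go down the rest in small steps and watch the force.

Emit:
apply_moves(commands=[{"linear": [0,0,0.001],"delta_rot": [0,0,0],"fingers": 200},{"linear": [0,0,0.002],"delta_rot": [0,0,0],"fingers": 200},{"linear": [0,0,0.003],"delta_rot": [0,0,0],"fingers": 200},{"linear": [0,0,0.004],"delta_rot": [0,0,0],"fingers": 200},{"linear": [0,0,0.0045],"delta_rot": [0,0,0],"fingers": 200},{"linear": [0,0,0.005],"delta_rot": [0,0,0],"fingers": 200},{"linear": [0,0,0.005],"delta_rot": [0,0,0],"fingers": 200},{"linear": [0,0,0.005],"delta_rot": [0,0,0],"fingers": 200}])

```text
time: 10.2
tool_pos: [0.4553, 0.0063, 0.0263]
tool_rot: [-0.0, 0.986, 0.166, -0.0]
contact_force: [0.3, -0.6, -0.8]
gripper_width: 0.504
```

```bash
python3 - <<'E'
from h import *
plan([.455,.006,.025],-71.1)
E
```

```text
t 10.2 pos [0.4553 0.0063 0.0263] jaw -70.85 g 0.5044233975507565 F [ 0.3 -0.6 -0.8]
lin [-0.0003  0.0002  0.0013]
rot [-0.    0.    0.25]
```

Emit:
apply_moves(commands=[{"linear": [0,0,0.0004],"delta_rot": [0,0,0],"fingers": 200},{"linear": [0,0,0.0008],"delta_rot": [0,0,0],"fingers": 200},{"linear": [0,0,0.0012],"delta_rot": [0,0,0],"fingers": 200},{"linear": [0,0,0.0015],"delta_rot": [0,0,0],"fingers": 200},{"linear": [0,0,0.0015],"delta_rot": [0,0,0],"fingers": 200},{"linear": [0,0,0.0015],"delta_rot": [0,0,0],"fingers": 200},{"linear": [0,0,0.0015],"delta_rot": [0,0,0],"fingers": 200},{"linear": [0,0,0.0015],"delta_rot": [0,0,0],"fingers": 200}])

```text
time: 11.0
tool_pos: [0.4558, 0.0063, 0.0256]
tool_rot: [-0.0, 0.986, 0.166, 0.0]
contact_force: [-1.2, 1.0, 5.4]
gripper_width: 0.513
```

```bash
python3 - <<'E'
from h import *
plan([.455,.006,.025],-71.1)
a=cv2.resize(eyes.grab_frame("scene")[170:290,340:460,::-1],None,fx=5,fy=5)
cv2.imwrite("pics/scene9.png",np.clip(a*1.3,0,255).astype(np.uint8))
E
```

```text
t 11.0 pos [0.4558 0.0063 0.0256] jaw -70.85 g 0.5125382174044943 F [-1.2  1.   5.4]
lin [-0.0009  0.      0.0006]
rot [ 0.01 -0.05  0.25]
```

View pics/scene9.png

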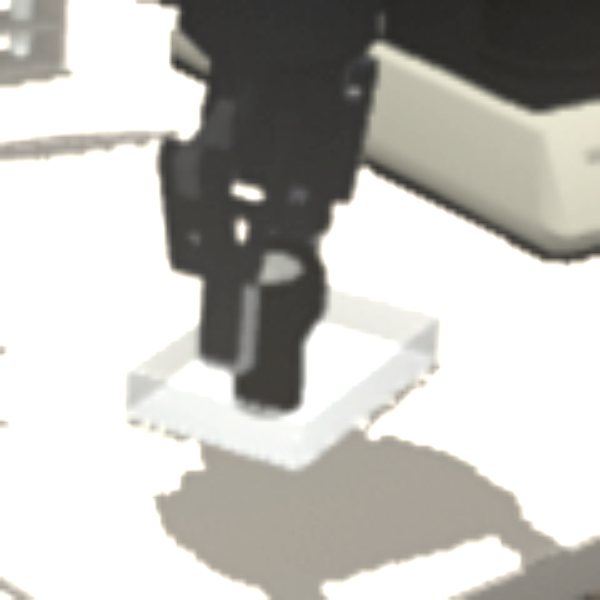

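Contact: 5.4 N upward, foot (crop 268,405) on the tray floor. Releasing gently to about 56 mm opening, then going straight up.

Emit:
apply_moves(commands=[{"linear": [0,0,0],"delta_rot": [0,0,0],"fingers": 115},{"linear": [0,0,0],"delta_rot": [0,0,0],"fingers": 105},{"linear": [0,0,0],"delta_rot": [0,0,0],"fingers": 95},{"linear": [0,0,0],"delta_rot": [0,0,0],"fingers": 85},{"linear": [0,0,0],"delta_rot": [0,0,0],"fingers": 80},{"linear": [0,0,0],"delta_rot": [0,0,0],"fingers": 80},{"linear": [0,0,0],"delta_rot": [0,0,0],"fingers": 80},{"linear": [0,0,0],"delta_rot": [0,0,0],"fingers": 80}])

```text
time: 11.85
tool_pos: [0.4552, 0.0063, 0.0248]
tool_rot: [-0.0, 0.986, 0.166, -0.0]
contact_force: [-0.7, -0.0, 0.2]
gripper_width: 0.686
```

```bash
python3 - <<'E'
from h import *
plan([.455,.006,.025],-71.1)
a=cv2.resize(eyes.grab_frame("scene")[170:290,340:460,::-1],None,fx=5,fy=5)
cv2.imwrite("pics/scene10.png",np.clip(a*1.3,0,255).astype(np.uint8))
E
```

```text
t 11.85 pos [0.4552 0.0063 0.0248] jaw -70.84 g 0.6860798410490087 F [-0.7 -0.   0.2]
lin [-0.0003  0.0002 -0.0002]
rot [-0.    0.    0.26]
```

View pics/scene10.png

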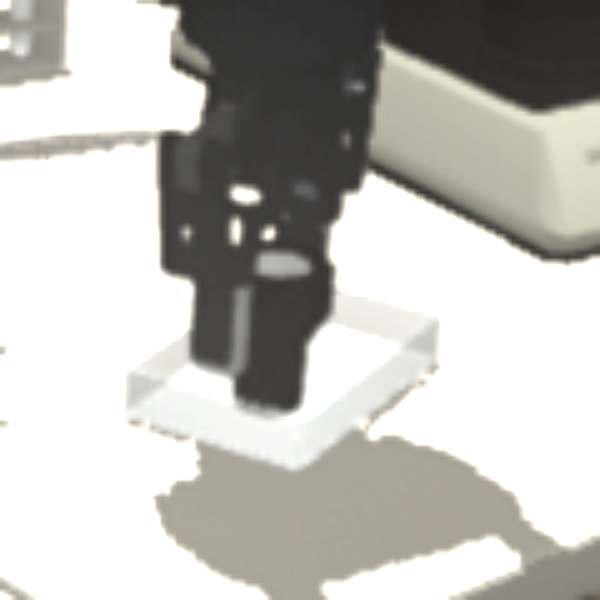

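Released, force near zero, eyepiece standing upright (crop 283,265 to 268,405). Retreating straight up.

Emit:
apply_moves(commands=[{"linear": [0,0,-0.005],"delta_rot": [0,0,0],"fingers": 80},{"linear": [0,0,-0.015],"delta_rot": [0,0,0],"fingers": 80},{"linear": [0,0,-0.03],"delta_rot": [0,0,0],"fingers": 80},{"linear": [0,0,-0.05],"delta_rot": [0,0,0],"fingers": 80},{"linear": [0,0,-0.075],"delta_rot": [0,0,0],"fingers": 80},{"linear": [0,0,-0.1],"delta_rot": [0,0,0],"fingers": 80},{"linear": [0,0,-0.12],"delta_rot": [0,0,0],"fingers": 80},{"linear": [0,0,-0.12],"delta_rot": [0,0,0],"fingers": 80}])

```text
time: 12.7
tool_pos: [0.4578, 0.0059, 0.1493]
tool_rot: [0.001, 0.986, 0.166, 0.004]
contact_force: [0.9, 1.1, -0.3]
gripper_width: 0.686
```

```bash
python3 - <<'E'
from h import *
plan([.455,.006,.145],-71.1)
f=eyes.grab_frame("scene")[:,:,::-1]
a=cv2.resize(f[170:290,220:460],None,fx=3.3,fy=3.3,interpolation=cv2.INTER_CUBIC)
cv2.imwrite("pics/scene11.png",np.clip(a*1.2,0,255).astype(np.uint8))
E
```

```text
t 12.7 pos [0.4578 0.0059 0.1493] jaw -70.84 g 0.6860410107198444 F [ 0.9  1.1 -0.3]
lin [-0.0027 -0.001   0.0043]
rot [ 0.22 -0.42  0.26]
```

View pics/scene11.png

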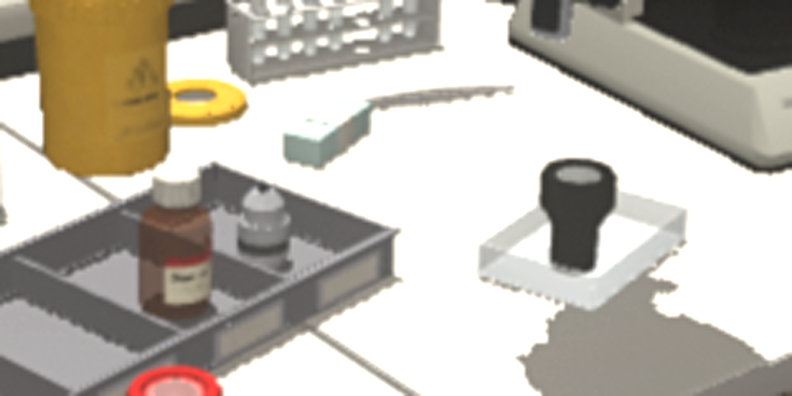

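```bash
python3 - <<'E'
from h import *
e=ray('scene',220+574/3.3,170+262/3.3,.002)
T=np.mean([ray('scene',220+u/3.3,170+v/3.3,.022) for u,v in [(480,248),(580,182),(687,212),(598,282)]],axis=0)
d=e-T;a=np.radians(18.9);print('foot',e.round(4),'tray',T.round(4),'x',d[0]*np.cos(a)+d[1]*np.sin(a),'y',-d[0]*np.sin(a)+d[1]*np.cos(a)); plan([.45,0,.1])
job_done()
E
```

```text
foot [ 0.4535 -0.0022  0.002 ] tray [ 0.452  -0.0095  0.022 ] x 0.0038488668395813014 y 0.006436972683544074
t 12.75 pos [0.4566 0.0061 0.147 ] jaw -70.84 g 0.6856178085163135 F [ 0.2  0.6 -0.8]
lin [-0.0084  0.0035  0.047 ]
the job is handed in; nothing more can be done
```

The black eyepiece is out of the bin and standing upright on its barrel inside the clear tray. I handed the job in at about 12.8 s of the 34 s allowed; the interface gives no verdict.

- **Grasp:** I gripped it by the head. Before closing, the camera showed the gripper about 4–5 mm off to one side, so I corrected that first.
- **Placing:** I lowered it in small steps until the wrist read about 5 N of contact. Then I opened the fingers gently and went straight up.
- **Final position:** The last picture shows the eyepiece upright in the tray, about 4 mm across and 6 mm along from the tray's centre. The limits are 30 mm and 50 mm.
- **Other parts:** The amber bottle and the objective stand where they were, judged by eye from the pictures. The gripper was empty and well clear of everything.
- **Disagreements:** The camera and arm positions differed by up to about 9 mm. Measured tool positions also wandered 2–5 mm from the commanded ones just after moves. Both were small next to the margins inside the tray.

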